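# Raise a culture dish to the viewing head with a cam lever and hold it

## Task

The culture dish on the inspection stand has to be brought up to the viewing head. First free the lift stage: turn the lock knob clockwise a quarter turn, until its finger points straight to the front and no longer lies over the lug of the stage. Then take the cam lever by its round black handle, swing it up smoothly to the cam's highest lift, where the lever stands straight up from its shaft, and finish while still holding it there (its spring pulls it back if you let go); the dish stays lying on the stage and the things round the stand stay where they are.

Things in the scene. Friction and masses are not known exactly. Their poses are not given: they have to be found in the camera images.
- dish_stand: Fixed aluminium stand on a base plate 12 mm thick, x -75 to +80, y -125 to +175 mm; place and yaw vary. Origin: on the bench under the centre of the lift stage; x to its back, y to its left, z up. Columns at x +64, y +-42 mm carry a black viewing head (48 mm across, 176 to 266 mm above the bench) over the stage. Cam lever on its right side (-y), lock knob on its left (+y).
- stage_plate (a joint): Height of the lift stage above its lowest position, m: 0 lowest, 0.022 at the cam's highest lift. The stage (plate 110 x 130 x 10 mm with a lug 56 mm wide on its left side) is driven by the cam alone: with lever angle q, height = 0.022 (1 - ((q - 1.40)/1.40)^2)^2.
- stage_top (a point): Centre of the top face of the lift stage, on the stand's axis; 106 mm above the bench when lowest.
- cam_lever (a joint): Lever angle, rad: 0 at rest (points to the front, -x, and 0.17 rad upward), grows as the handle swings up and over to the back; highest lift at 1.40, lever straight up; past that the stage sinks; stop at 2.0. A spring (0.25 N m at 0, 0.6 at 1.40, plus the stage's weight) always pulls it back to 0. It rises no more than 0.2 while the lock finger lies over the lug.
- cam_lever_axis (a point): Point on the lever's hinge axis (the cam shaft, along the stand's y), in the plane of the lever; 66 mm above the bench, 120 mm to the right (-y) of the stand's origin.
- lever_handle: Round black handle of the cam lever: a sleeve 56 mm long, 20 mm thick at the middle, 16 at the ends, parallel to the hinge axis (stand's y), spinning freely on its pin. Origin at its centre, 110 mm from the hinge axis and 37 mm outward (-y) of the lever's plane; 85 mm above the bench at rest, 176 mm with the lever straight up.
- lock_knob (a joint): Angle of the lock knob, rad: 0 = finger pointing right over the lug (locked), grows clockwise seen from above, stop at 1.57 = finger pointing to the front (free). The finger is clear of the lug from about 1.0 on. It stays where it is left (friction 0.05 N m).
- lock_knob_grip (a point): Grip point of the lock knob, on its vertical axis, 145 mm above the bench, 135 mm left (+y) of the stand's origin; turns with the knob. The knob is a black upright wing 44 mm long (this point's y), 14 mm thick, 22 mm at the middle boss (its x), 125 to 157 mm above the bench; the steel finger below it points along this point's -y.
- culture_dish: Closed clear petri dish, 88 mm across, 14 mm high, loose on the lift stage. Origin: centre of its underside.
- tape_ring: Roll of white label tape, 68 mm across, 19 mm high, lying left of the stand. Bystander. Origin: centre of its underside.
- carton: Small white and blue slide carton 45 x 67 x 52 mm, left of the stand. Bystander. Origin: centre of its underside.
- marker: Black marker 138 x 15 x 16 mm lying in front of the stand. Bystander. Origin: centre of its underside.
- forceps: Steel forceps 107 x 16 x 7 mm lying behind the lever, right of the stand. Bystander. Origin: centre of its underside.
Mind the look-alikes: they are no part of the job. Leave any blue or pink look-alike of the culture_dish alone.

How it is judged:
On the way, in this order (a step that is already met when the one before it is completed fails the run):
1. the lock knob is turned free while the stage is still down (value of joint lock_knob above 1.2 rad and value of joint stage_plate below 0.004 m), for 0.2 s.
2. the cam lever is brought to its highest lift (value of joint cam_lever between 1.2 and 1.6 rad and value of joint stage_plate above 0.02 m), for 0.2 s.
At the end, for the whole second after the job is handed in: The fingers still hold the lever's handle (contact over 1 N) with the lever at rest within 0.2 rad of its highest-lift angle and the stage within 2 mm of its highest position; the lock knob is turned past 1.2 rad; the dish lies flat on the stage within 25 mm of its centre (all of step 2 and value of joint lock_knob above 1.2 rad and contact force between the fingers and lever_handle above 1 N and velocity of joint cam_lever between -0.1 and 0.1 rad/s and horizontal distance between culture_dish and stage_top below 0.025 m and z of culture_dish in the frame of stage_top between -0.005 and 0.005 m and angle between culture_dish's own z axis and vertical below 0.1 rad); the arm keeps its last pose, push and grip.
It fails at once if the dish is thrown or pushed off the middle of the stage (horizontal distance between culture_dish and stage_top above 0.035 m or angle between culture_dish's own z axis and vertical above 0.35 rad).
It fails at once if a bystander is displaced by more than 40 mm (distance of any of tape_ring, carton, marker, forceps from where it was at the start of the episode above 0.04 m).
It also fails if it takes over 51 s, if anything falls off the work surface, if the arm or the gripper's body presses on something with over 40 N, if the wrist force passes 120 N, or if a joint passes its speed limit or range.

## Robot

A 6-joint arm with a two-finger parallel gripper is mounted at the origin on the work surface; the furniture and walls round the work are solid. World frame = base frame: x ahead of the robot, y to its left, z up, the work surface at z = 0. Lengths are in m, angles in rad, forces in N, time in s.
With the tool pointing down it reaches from about 0.35 to 0.875 m from the base axis. Payload 15.5 kg.
Tool frame: the origin (TCP) lies between the finger pads; the fingertips stand 8 mm ahead of it and the grasp point (between the pads) lies 11 mm behind it (arm.tip_reach is the z of the fingertips in the tool frame, in m); z points along the fingers, y is the line along which they close (so a half turn about z gives the same grasp; the last joint's range is limited). The gripper opens to 85 mm and grips with 20 to 120 N. Pads are 22 mm wide; open, the fingers measure 114 mm over their backs; the gripper's body (76 mm by 85 mm) begins 54 mm behind the grasp point. The pads swing forward as they close: fully open they stand 13 mm farther back than shut.
Start: joints at [1.044, 0.494, 1.345, -0, 1.302, -0.096], TCP at [0.262, 0.568, 0.204] pointing down, gripper open.
Joint ranges: [-2.91, 2.91], [-0.82, 2.16], [0.22, 2.67], [-1.22, 4.37], [0.12, 2.79], [-3.08, 3.08]. Speed limits (rad/s): [1.89, 1.89, 2.57, 3.01, 3.01, 3.01].

## Interface

Orientations are given as a unit quaternion [w, x, y, z].
In Python, from workcell import arm, viewer, job_done, telemetry gives the robot as it stands. The module is installed in compiled form; this text tells all that it offers. Calls block until the motion is done:
- arm.move_pose(position, orientation): joint-space move of the TCP to a pose.
- arm.move_straight(position, rate=0.15, frame=None): straight line of the TCP; frame=None keeps the orientation; rate is the mean speed in m/s.
- arm.move_joints(angles): joint-space move.
- arm.grip(opening, grip_force=None): finger opening in m; grip_force is the grip in N (None keeps the last); returns when the fingers have stopped.
- arm.dwell(seconds).
- arm.solve_ik(position, orientation): joint angles nearest the present ones, or None.
- viewer.get_image(name): name is "scene" or "top" or "wrist"; returns a dict with "img" (420x560x3 uint8, red, green, blue), "K" (3x3 intrinsics, pixels), "R" (3x3) and "t" (3): a world point X has camera coordinates R X + t; the wrist camera has in their place "mount" (4x4, takes a point from camera to tool coordinates, whose origin is the TCP and whose axes are the flange's). Camera axes: x right, y down, z forward; pixel columns grow to the right and rows downward; lengths in m; the calibration is good to about 2 mm. A picture is of the moment at which its call begins: read the wrist's pose just before it. There is no depth.
A pose or a line that the arm cannot do raises arm.PlanningError and nothing moves.
- job_done(): hands the job in; it is judged then, once.
Readings, each from a call of its own:
- telemetry.read_time(): time.
- telemetry.read_joint_positions(): joint angles.
- telemetry.read_joint_velocities(): joint speeds.
- telemetry.read_joint_efforts(): joint torques, N m.
- telemetry.read_position(): TCP position.
- telemetry.read_ee_rot(): TCP orientation.
- telemetry.read_contact_force(): force on the tool from outside, world axes, zero at the start.
- telemetry.read_torque(): the same for the moment, N m.
- telemetry.read_opening(): finger opening in m.
- telemetry.read_grip_force(): force on a finger pad.
Only numpy, scipy, OpenCV 4.12 (cv2) and the standard library are available. Lean on these libraries where they do the work, as an engineer would, in place of code of your own. Each camera call takes 0.05 s, during which the arm holds its last target. There are 200 camera calls.

## Working session

There is one attempt and no reset: what is moved stays moved. The work goes in short steps, each a Python script; the robot and the scene stay as the last script left them, time stands still between calls to the robot, and variables do not carry over. Pictures are saved under pics/ and viewed, at most 10 in all, crops included, and the job is handed in when it is done.

```bash
mkdir -p pics; python3 - <<'E'
from workcell import arm,viewer,telemetry
import cv2,pickle
d={}
for n in("scene","top"):
    g=viewer.get_image(n);d[n]=g
    cv2.imwrite(f"pics/{n}0.png",cv2.resize(g["img"][:,:,::-1],(784,588),interpolation=cv2.INTER_CUBIC))
    print(n,g["K"].round(1).tolist(),g["R"].round(3).tolist(),g["t"].round(3).tolist())
pickle.dump(d,open("d0.pkl","wb"))
print(telemetry.read_time(),telemetry.read_ee_rot(),telemetry.read_position(),arm.tip_reach)
E
```

```text
scene [[454.8, 0.0, 278.8], [0.0, 454.8, 204.9], [0.0, 0.0, 1.0]] [[0.464, -0.886, -0.001], [-0.637, -0.333, -0.695], [0.615, 0.323, -0.719]] [-0.266, 0.436, 0.926]
top [[446.1, 0.0, 282.6], [0.0, 446.1, 207.2], [0.0, 0.0, 1.0]] [[0.013, -1.0, -0.009], [-0.995, -0.012, -0.1], [0.1, 0.01, -0.995]] [0.001, 0.565, 1.181]
0.1 [-1.66058132e-04  2.14242536e-01  9.76780344e-01 -5.16596429e-04] [0.26139925 0.56732541 0.20396785] 0.008
```

View pics/scene0.png

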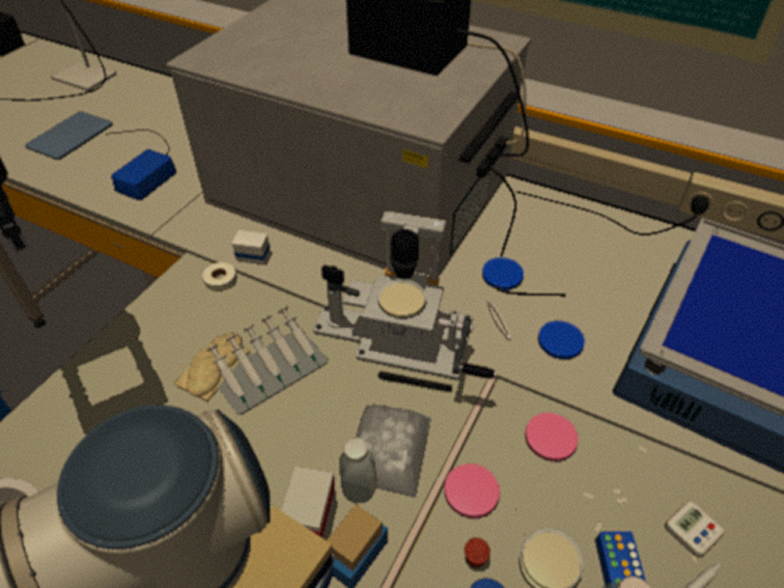

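View pics/top0.png

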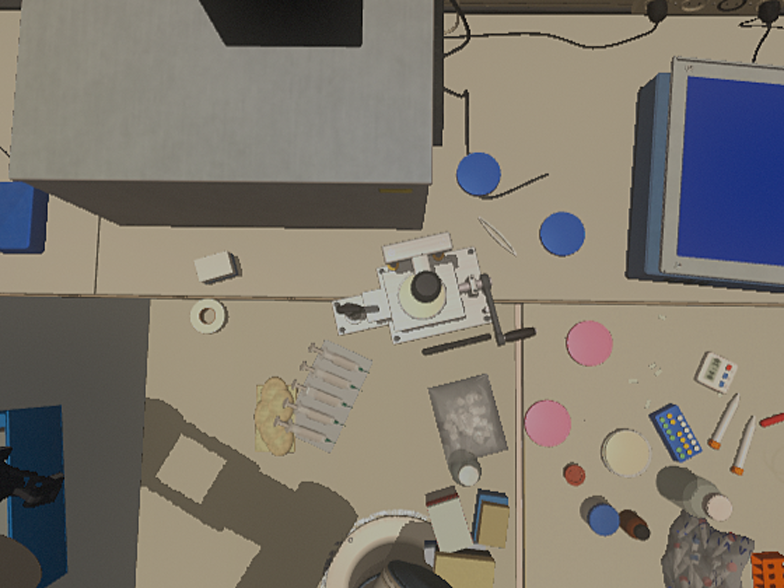

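The scene picture shows the stand at about (400,310), knob at (333,275), and handle at (478,370). In the top picture the knob is at (350,310), the handle at (520,334), and the dish under the head at (422,295). I'll enlarge the stand in both.

```bash
python3 - <<'E'
import cv2,pickle
d=pickle.load(open("d0.pkl","rb"))
for n,(x,y,w,h) in {"scene":(215,145,150,112),"top":(230,155,160,100)}.items():
    im=d[n]["img"][y:y+h,x:x+w,::-1]
    cv2.imwrite(f"pics/{n}_c.png",cv2.resize(im,None,fx=5,fy=5,interpolation=cv2.INTER_CUBIC))
E
```

```text
(no output)
```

View pics/scene_c.png

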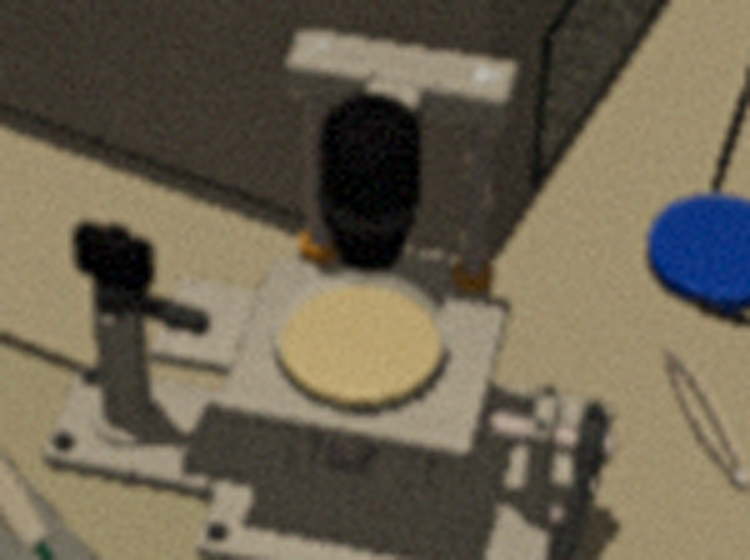

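View pics/top_c.png

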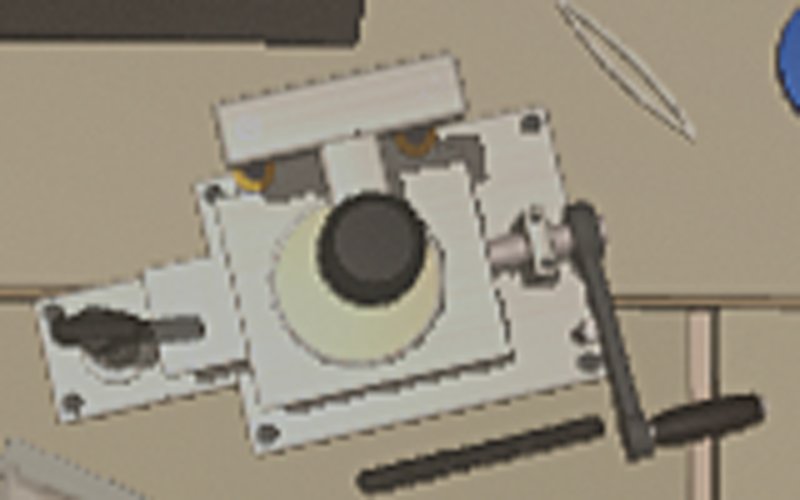

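The crops show the dish clearly on the stage, with the look-alikes off the stand. The top crop gives stage corners (512,357), (262,407) and (218,200), handle (708,420), head top (372,248) and knob (105,335). I'll fit the stand's x, y and yaw to these.

```bash
cat > fit.py <<'E'
import numpy as np,pickle
from scipy.optimize import least_squares
d=pickle.load(open("d0.pkl","rb"))
off={"top":(230,155),"scene":(215,145)}
P=[("top",(-55,-65,106),(512,357)),("top",(-55,65,106),(262,407)),("top",(55,65,106),(218,200)),
("top",(-108.4,-157,85),(708,420)),("top",(0,0,266),(372,248)),("top",(0,135,150),(108,334)),
("top",(0,-120,66),(584,235)),
("scene",(-55,-65,106),(470,450)),("scene",(-55,65,106),(208,403)),("scene",(55,-65,106),(508,298)),
("scene",(0,135,145),(113,257))]
def W(s,m):
    c,n=np.cos(s[2]),np.sin(s[2]);m=np.array(m)/1e3
    return np.array([s[0]+c*m[0]-n*m[1],s[1]+n*m[0]+c*m[1],m[2]])
def proj(n,X):
    g=d[n];q=g["K"]@(g["R"]@X+g["t"]);return q[:2]/q[2]
def obs(n,uv): return (np.array(uv)+.5)/5-.5+off[n]
def res(s): return np.concatenate([proj(n,W(s,m))-obs(n,uv) for n,m,uv in P])
if __name__=="__main__":
    r=least_squares(res,[.6,.0,.2],loss="soft_l1");s=r.x
    print(s.round(4));print(res(s).reshape(-1,2).round(1).tolist())
    for m in[(0,135,145),(-108.4,-157,85),(0,-157,176),(0,-120,66)]:
        X=W(s,m);print(m,X.round(3),np.hypot(X[0],X[1]).round(3))
    np.save("stand.npy",s)
E
python3 fit.py
```

```text
[ 0.5494 -0.0413  0.2388]
[[-0.1, -0.1], [-0.3, 1.4], [-1.2, 0.6], [-0.2, -0.0], [0.3, -0.5], [-2.8, -0.2], [-0.5, 0.1], [0.5, 0.8], [2.3, 0.7], [1.1, 0.2], [0.4, -0.7]]
(0, 135, 145) [0.518 0.09  0.145] 0.525
(-108.4, -157, 85) [ 0.481 -0.219  0.085] 0.529
(0, -157, 176) [ 0.587 -0.194  0.176] 0.618
(0, -120, 66) [ 0.578 -0.158  0.066] 0.599
```

```bash
cat > h.py <<'E'
import numpy as np,cv2
from scipy.spatial.transform import Rotation as Ro
from workcell import arm,viewer,telemetry,job_done
from fit import W
s=np.load("stand.npy");yaw=s[2]
def ori(a):
    y=np.array([np.cos(a),np.sin(a),0]);z=np.array([0,0,-1.]);x=np.cross(y,z)
    return Ro.from_matrix(np.column_stack([x,y,z])).as_quat(scalar_first=True)
def wrist(name,pts):
    p=telemetry.read_position();q=telemetry.read_ee_rot();g=viewer.get_image("wrist")
    M=np.array(g["mount"]);R=Ro.from_quat(q,scalar_first=True).as_matrix()
    for X in pts:
        c=M[:3,:3].T@(R.T@(X-p)-M[:3,3]);u=g["K"]@c;print(name,"pred",np.round(u[:2]/u[2]*1.4,1),"depth",c[2].round(3))
    np.savez(name,p=p,R=R,M=M,K=g["K"])
    cv2.imwrite(f"pics/{name}.png",cv2.resize(g["img"][:,:,::-1],(784,588),interpolation=cv2.INTER_CUBIC))
def ray(name,uv,z):   # pixel of the 784-wide picture -> world point at height z
    f=np.load(name+".npz");T=f["R"]@f["M"][:3,:3];o=f["p"]+f["R"]@f["M"][:3,3]
    r=T@np.linalg.solve(f["K"],[uv[0]/1.4,uv[1]/1.4,1]);return o+r*(z-o[2])/r[2]
E
python3 - <<'E'
from h import *
k=W(s,(0,135,145));L=W(s,(0,-157,176));L0=W(s,(-108.4,-157,85))
for o in(0,np.pi):
    for X,a in((k,yaw),(k,yaw-np.pi/2),(L0,yaw),(L,yaw)):
        q=arm.solve_ik([X[0],X[1],X[2]-.01],ori(a+o));print(o,None if q is None else np.round(q,2))
E
```

```text
0 [ 0.06  0.44  1.67 -0.    1.03 -0.18]
0 [ 0.06  0.44  1.67 -0.    1.03  1.39]
0 [-0.54  0.53  1.72 -0.    0.89 -0.78]
0 [-0.42  0.52  1.41 -0.    1.21 -0.65]
3.141592653589793 [ 0.06  0.44  1.67 -0.    1.03  2.96]
3.141592653589793 [ 0.06  0.44  1.67 -0.    1.03 -1.75]
3.141592653589793 [-0.54  0.53  1.72 -0.    0.89  2.36]
3.141592653589793 [-0.42  0.52  1.41 -0.    1.21  2.49]
```

```bash
python3 - <<'E'
from h import *
k=W(s,(0,135,157))
arm.move_pose([k[0],k[1],.25],ori(yaw))
wrist("w1",[k,W(s,(0,157,157)),W(s,(0,113,157))]); print(telemetry.read_time(),telemetry.read_position())
E
```

```text
w1 pred [394.4 289.2] depth 0.271
w1 pred [394.4 256.2] depth 0.265
w1 pred [394.3 320.7] depth 0.277
2.1167 [0.51742323 0.09064632 0.24989635]
```

View pics/w1.png

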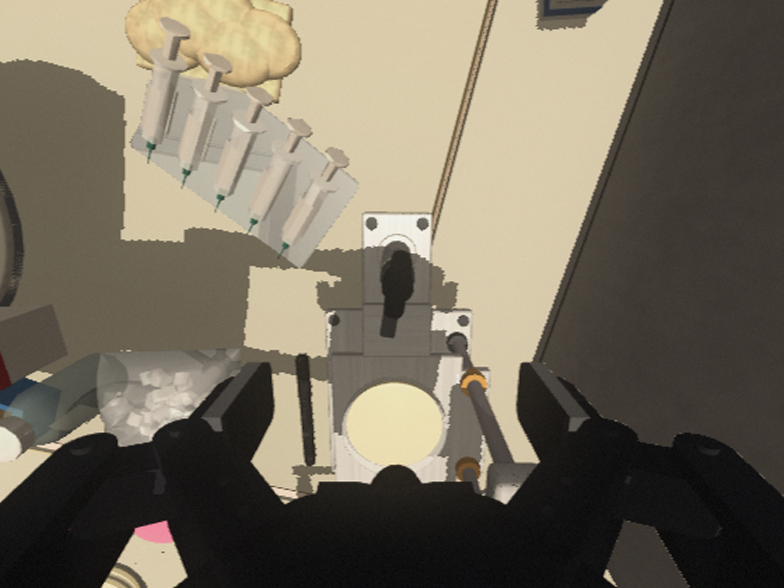

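The wrist view shows the knob wing from about (402,250) to (395,316), its centre near (398,283) against a predicted (394,289). The finger points to (388,332), so the knob already sits about 0.12 rad toward free. Now I'll correct the position, grasp and turn it.

```bash
python3 - <<'E'
from h import *
k=ray("w1",(397.5,284),.157);print(k,W(s,(0,135,157)))
a0=yaw-.12
arm.grip(.05,30)
arm.move_pose([k[0],k[1],.2],ori(a0))
arm.move_straight([k[0],k[1],.136],rate=.08)
arm.grip(0,30)
print("grip",telemetry.read_opening(),telemetry.read_grip_force(),telemetry.read_contact_force(),telemetry.read_time())
for t in np.linspace(.12,1.55,9)[1:]:
    arm.move_pose([k[0],k[1],.136],ori(yaw-t))
    f=telemetry.read_contact_force();print(round(t,2),np.round(f,1),np.round(telemetry.read_torque()[2],2),telemetry.read_opening())
    if np.linalg.norm(f)>35:break
print(telemetry.read_time())
E
```

```text
[0.51868152 0.0937629  0.157     ] [0.51750762 0.0898682  0.157     ]
grip -0.00019137769852743574 0.0 [-0.33512222 -0.03724169  0.48941094] 4.3583
0.3 [0.1 0.4 0.6] 0.03 -0.00012754891298514366
0.48 [0.6 0.2 0. ] -0.02 0.0001519286385706147
0.66 [-0.   0.   1.3] -0.01 0.00016380970695131303
0.84 [-0.2  0.2 -0.3] 0.02 9.417314342541683e-05
1.01 [ 0.3 -0.6  0.1] 0.04 0.00020167401690524112
1.19 [ 0.2 -0.5 -0.1] 0.02 -7.926324579318892e-05
1.37 [-0.4  0.4 -0.6] -0.05 -0.00014284390310825295
1.55 [-0.2  0.1 -0.4] 0.0 0.00010389659653475648
6.7583
```

The gripper closed on nothing, so I need to see where the tool sits relative to the knob.

```bash
python3 - <<'E'
from h import *
from fit import proj
p=telemetry.read_position();R=Ro.from_quat(telemetry.read_ee_rot(),scalar_first=True).as_matrix();print(p,R.round(2).tolist())
out=[]
for n,(x,y,w,h) in {"scene":(190,130,100,140),"top":(200,150,100,140)}.items():
    g=viewer.get_image(n)
    im=cv2.resize(g["img"][y:y+h,x:x+w,::-1],None,fx=4,fy=4,interpolation=cv2.INTER_CUBIC);out.append(im)
    print(n,((proj(n,p)-[x,y]+.5)*4-.5).round())
cv2.imwrite("pics/miss.png",np.hstack(out))
E
```

```text
[0.51869806 0.09376469 0.13600493] [[0.96, 0.26, 0.0], [0.26, -0.96, -0.0], [0.0, 0.0, -1.0]]
scene [189. 269.]
top [191. 286.]
```

View pics/miss.png

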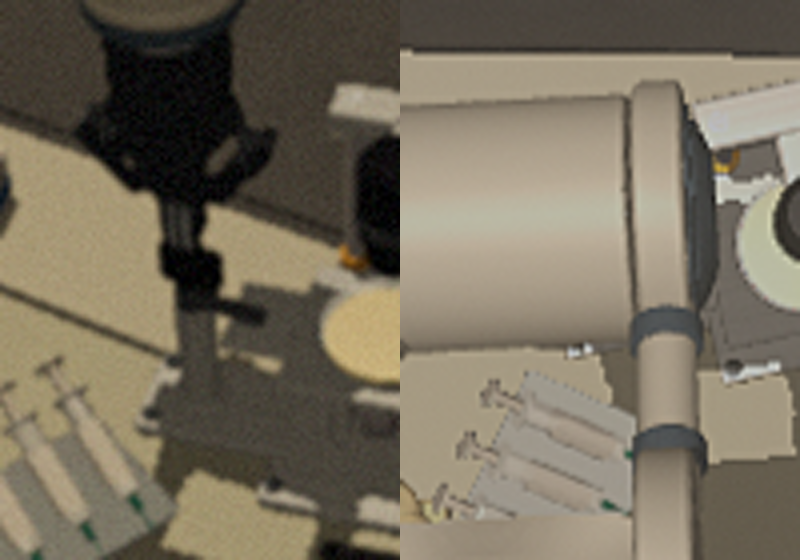

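```bash
python3 - <<'E'
from h import *
from fit import proj,obs
f=np.load("w1.npz")
def wp(X):
    c=f["M"][:3,:3].T@(f["R"].T@(X-f["p"])-f["M"][:3,3]);u=f["K"]@c;return u[:2]/u[2]*1.4
t=least=__import__("scipy.optimize").optimize.least_squares
o=[("top",(104,334)),("scene",(113,255))]
r=t(lambda X:np.concatenate([proj(n,X)-obs(n,u) for n,u in o]+[(wp(X)-[397.5,284])/1.4]),[.52,.09,.15]);print("all",r.x,r.fun.round(1))
r=t(lambda X:np.concatenate([proj(n,X)-obs(n,u) for n,u in o]),[.52,.09,.15]);print("fixed cams",r.x,r.fun.round(1))
print("TCP->wrist px",wp(f["p"]),wp(f["p"]+[0,0,.011]),f["M"].round(3).tolist(),f["K"].round(1).tolist())
for n in("top","scene"):
    for m in[(0,135,12),(-75,175,12),(0,135,157),(0,120,110)]: print(n,m,((proj(n,W(s,m))-{"top":(230,155),"scene":(215,145)}[n]+.5)*5).round())
for m in[(0,0,106),(-55,65,106),(55,65,106),(0,135,12),(0,157,150),(0,113,150)]: print("w",m,wp(W(s,m)).round())
E
```

```text
all [0.51937806 0.08969083 0.14097884] [-1.6 -0.7  0.9  0.4 -0.4  0.2]
fixed cams [0.51612851 0.08715594 0.14648503] [-0.8  0.5  1.  -0. ]
TCP->wrist px [394.4505936 339.9859146] [394.4428876  349.73816322] [[0.0, -0.963, -0.269, 0.067], [1.0, 0.0, 0.0, 0.0], [-0.0, -0.269, 0.963, -0.169], [0.0, 0.0, 0.0, 1.0]] [[292.8, 0.0, 281.9], [0.0, 292.8, 212.5], [0.0, 0.0, 1.0]]
top (0, 135, 12) [116. 351.]
top (-75, 175, 12) [ 74. 501.]
top (0, 135, 157) [ 93. 333.]
top (0, 120, 110) [130. 332.]
scene (0, 135, 12) [131. 424.]
scene (-75, 175, 12) [ 18. 513.]
scene (0, 135, 157) [114. 237.]
scene (0, 120, 110) [147. 306.]
w (0, 0, 106) [394. 425.]
w (-55, 65, 106) [328. 356.]
w (55, 65, 106) [461. 356.]
w (0, 135, 12) [394. 253.]
w (0, 157, 150) [394. 254.]
w (0, 113, 150) [394. 317.]
```

```bash
python3 - <<'E'
from h import *
p=telemetry.read_position()
wrist("w2",[p,p-[0,0,.008],W(s,(0,135,157)),W(s,(0,157,157)),W(s,(0,113,157))])
E
```

```text
w2 pred [391.6 343. ] depth 0.181
w2 pred [391.7 336.5] depth 0.189
w2 pred [400.  368.1] depth 0.162
w2 pred [344.2 366.7] depth 0.162
w2 pred [455.7 369.5] depth 0.162
```

View pics/w2.png

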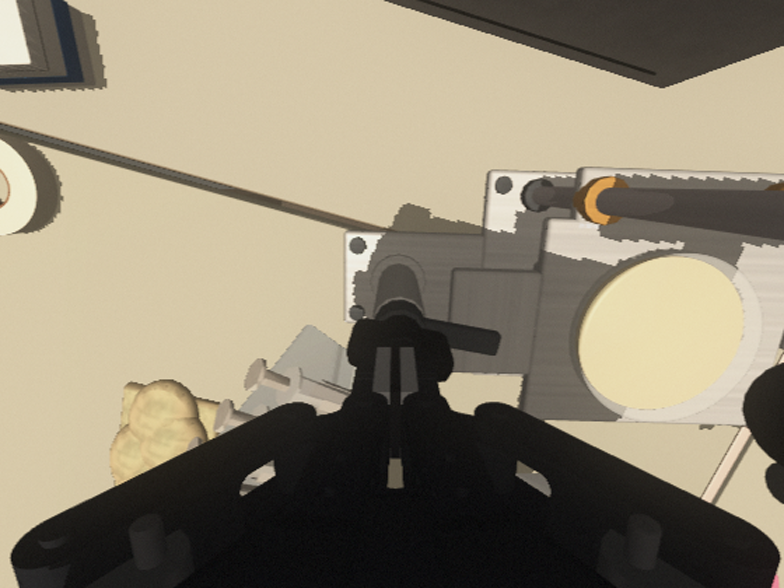

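The wrist pictures suggest the fingertips are above the knob, about 30 mm shorter than the nominal tip reach. I'll probe downward gently to measure that.

```bash
python3 - <<'E'
from h import *
p=telemetry.read_position()
for i in range(1,10):
    arm.move_straight([p[0],p[1],p[2]-.002*i],rate=.03)
    f=telemetry.read_contact_force();print(round(p[2]-.002*i,4),np.round(f,1))
    if np.linalg.norm(f)>4:break
print(telemetry.read_time())
E
```

```text
0.134 [ 1.   1.  -0.7]
0.132 [-0.3 -0.4  1.2]
0.13 [ 0.  -0.  -0.3]
0.128 [-6.7 -0.4 28.9]
7.9083
```

Contact came at TCP z ≈ 0.1285, and the knob top is at 0.157. So the real tips stand about 28 mm behind the TCP, and I'll shift heights by 36 mm.

```bash
python3 - <<'E'
from h import *
k=ray("w1",(397.5,284),.157)
k[:2]=(k[:2]+W(s,(0,135,157))[:2])/2
z=.1005
arm.move_straight([k[0],k[1],.16],rate=.1)
arm.grip(.05,30)
arm.move_pose([k[0],k[1],.16],ori(yaw-.12))
for zz in(.125,.112,z):
    arm.move_straight([k[0],k[1],zz],rate=.06)
    f=telemetry.read_contact_force();print(zz,np.round(f,1))
    if np.linalg.norm(f)>8:raise SystemExit
arm.grip(0,30)
print("grip",telemetry.read_opening(),telemetry.read_grip_force(),np.round(telemetry.read_contact_force(),1),telemetry.read_time())
if telemetry.read_opening()<.006: raise SystemExit
for t in np.linspace(.12,1.55,9)[1:]:
    arm.move_pose([k[0],k[1],z],ori(yaw-t))
    f=telemetry.read_contact_force();print(round(t,2),np.round(f,1),np.round(telemetry.read_torque()[2],2),telemetry.read_opening())
    if np.linalg.norm(f)>35:break
print(telemetry.read_time())
E
```

```text
0.125 [-0.3 -0.1 -0.2]
0.112 [-0.5  0.   0.8]
0.1005 [ 0.7 -0.8  0.2]
grip 0.021242079977983372 29.690845012664795 [3.  0.8 2.2] 12.05
0.3 [4.1 1.6 4. ] 0.01 0.020729993159815073
0.48 [4.2 0.8 5.2] -0.02 0.02095279340600726
0.66 [4.9 0.8 4.7] -0.04 0.02107972647764101
0.84 [5.1 1.4 4.7] -0.04 0.020623523906702163
1.01 [4.4 0.1 5.3] -0.04 0.02118839720433544
1.19 [5.4 0.8 5. ] -0.01 0.02103724587834785
1.37 [5.  0.1 4.5] -0.04 0.021081068894410297
1.55 [6.1 0.7 4.8] 0.07 0.021029816003294486
14.45
```

```bash
python3 - <<'E'
from h import *
arm.grip(.05); p=telemetry.read_position()
arm.move_straight([p[0],p[1],.17],rate=.15)
for m in((-125,20),(-108,-157)):
    X=W(s,(*m,0)); arm.move_pose([X[0],X[1],.15],ori(yaw))
print(telemetry.read_time())
wrist("w3",[W(s,(-108.4,-157+d,85)) for d in(-28,0,28)]+[W(s,(-108.4,-157,95))])
g=viewer.get_image("scene")["img"][145:257,215:365,::-1]
a=cv2.resize(g,None,fx=2.6,fy=2.6,interpolation=cv2.INTER_CUBIC);b=cv2.imread("pics/w3.png");b=cv2.resize(b,(408,306),interpolation=cv2.INTER_AREA)
h=max(len(a),len(b));pad=lambda i:cv2.copyMakeBorder(i,0,h-len(i),0,0,cv2.BORDER_CONSTANT)
cv2.imwrite("pics/both3.png",np.hstack([pad(a),pad(b)]))
E
```

```text
17.9083
w3 pred [394.2 343.8] depth 0.251
w3 pred [394.2 299.8] depth 0.243
w3 pred [394.1 253. ] depth 0.236
w3 pred [394.2 304.6] depth 0.234
```

View pics/both3.png

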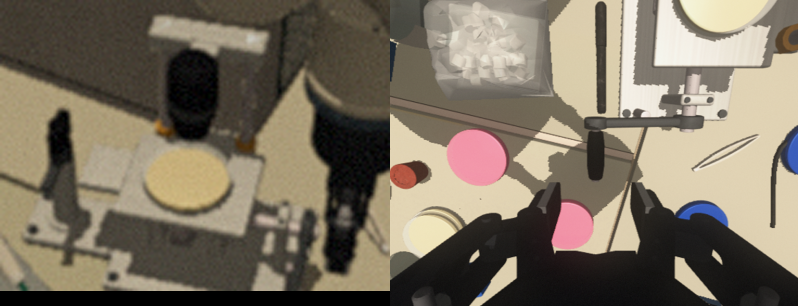

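The scene crop shows the knob's finger pointing to the front. In the wrist view the handle is centred at about (396,299), matching the predicted (394,300). I'll grasp the handle and swing the lever.

```bash
python3 - <<'E'
from h import *
def T(q): 
    X=W(s,(-110*np.cos(.17+q),-157,66+110*np.sin(.17+q)));X[2]-=.0475;return X
arm.move_pose(T(0)+[0,0,.05],ori(yaw))
for dz in(.02,0):
    arm.move_straight(T(0)+[0,0,dz],rate=.06)
    f=telemetry.read_contact_force();print(np.round(f,1))
    if np.linalg.norm(f)>10:raise SystemExit
arm.grip(0,70)
print("grip",telemetry.read_opening(),telemetry.read_grip_force(),np.round(telemetry.read_contact_force(),1),telemetry.read_time())
if telemetry.read_opening()<.012: raise SystemExit
for q in np.linspace(0,1.4,19)[1:]:
    arm.move_straight(T(q),rate=.05)
    f=telemetry.read_contact_force();print(round(q,2),np.round(f,1),round(telemetry.read_opening(),4))
    if np.linalg.norm(f)>45:break
print(telemetry.read_time(),telemetry.read_grip_force())
E
```

```text
[ 0.2 -0.8  0.4]
[ 0.2 -0.5  0.1]
grip 0.017769084627132125 68.18656289717183 [0.4 0.2 3.2] 19.8917
0.08 [ 0.4 -2.3 -2.5] 0.0184
0.16 [-0.3 -2.9 -2.6] 0.018
0.23 [-0.5 -3.3 -3.7] 0.0178
0.31 [-1.6 -4.5 -2.7] 0.0181
0.39 [-2.1 -5.4 -2.7] 0.018
0.47 [-2.8 -6.1 -3.3] 0.0177
0.54 [-3.8 -6.8 -1.9] 0.0182
0.62 [-4.4 -7.8 -1. ] 0.0183
0.7 [-4.7 -7.4 -0.2] 0.0181
0.78 [-5.6 -7.7  1.4] 0.0181
0.86 [-6.4 -7.   3.1] 0.0182
0.93 [-7.1 -8.5  4.5] 0.018
1.01 [-6.6 -7.4  6.7] 0.0179
1.09 [-5.9 -7.3  8.2] 0.018
1.17 [-6.2 -5.8  9.1] 0.0184
1.24 [-6.1 -5.   9.1] 0.0178
1.32 [-4.1 -5.5  9.7] 0.018
1.4 [-4.  -5.9  9.4] 0.0182
25.7417 70.39343060692772
```

```bash
python3 - <<'E'
from h import *
arm.dwell(.5)
wrist("w4",[W(s,(0,-157,176)),W(s,(0,-120,66))])
g=viewer.get_image("scene")["img"][115:265,205:375,::-1]
a=cv2.resize(g,None,fx=2.4,fy=2.4,interpolation=cv2.INTER_CUBIC);b=cv2.resize(cv2.imread("pics/w4.png"),(390,292),interpolation=cv2.INTER_AREA)
b=cv2.copyMakeBorder(b,0,len(a)-len(b),0,0,cv2.BORDER_CONSTANT)
cv2.imwrite("pics/both4.png",np.hstack([a,b]))
print(telemetry.read_time(),telemetry.read_grip_force(),telemetry.read_opening())
E
```

```text
w4 pred [395. 391.] depth 0.136
w4 pred [394.7 236.6] depth 0.232
26.3417 70.34066914580762 0.0180720719140861
```

View pics/both4.png

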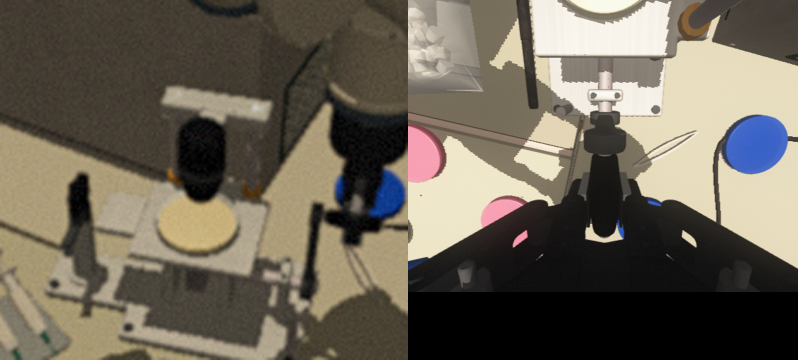

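The lever stands upright at (313,250) with the handle held between the pads. The stage is raised, the dish lies centred on it, the knob is turned free, and the marker and forceps haven't moved.

```bash
python3 -c "
from workcell import job_done
print(job_done())"
```

```text
the job is handed in; nothing more can be done
None
```

I turned the lock knob free, swung the cam lever straight up to its highest lift, and handed the job in with the gripper still holding the handle; the last picture showed the dish centred on the raised stage, but no verdict came back.

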